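# Drop the counted spacers through the counting tray's trap

## Task

Three aluminium spacers have been counted out on the raised counting tray: push the tray's sliding trap fully open, sweep the three spacers along the deck with the fingertips so that they drop into the catch pan, then push the trap fully shut again. Nothing is to be picked up; leave the star knob lying on the deck and the other things on the tables alone.

Things in the scene. Friction and masses are not known exactly. Their poses are not given: they have to be found in the camera images.
- tray: Counting tray on three legs, fixed to the table. Origin on the table top under the tray; z up, y along the deck, x across it. The plywood deck's top is 120 mm above the table and runs from y = -65 mm to the back stop (16 mm high) at y = +129 mm, 108 mm wide between two aluminium side angles that stand 14 mm above the deck and run on past the trap to y = -190 mm
- deck_edge (a point): Middle of the deck's end edge, at the deck's top (tray y = -65 mm): beyond it lie the trap when shut, the opening down to the catch pan when open
- trap (a joint): Sliding trap: steel plate level with the deck (2 mm lower at most) that closes the 60 mm opening between tray y = -65 and -125 mm. In metres: 0 shut, 0.060 fully open; it opens by sliding along the tray's -y, out of the deck's end. About 2 N of friction; it stays where it is left and may start up to 10 mm open
- trap_lip (a point): Middle of the trap's upturned lip (moves with the trap): upright steel strip 102 mm wide (x), 3 mm thick (y), rising from the deck's level to 25 mm above it, across the trap's outer end; this point is 10 mm above the deck, at tray y = -127.5 mm when shut, -187.5 mm when open. Pushed from the deck side it opens the trap, from outside it shuts it.
- spacer_1_mid (a point): Centre of an aluminium spacer: plain short cylinder with a through hole, 28 mm diameter, 22 mm high, standing on end on the deck, 50 g; the three are alike
- spacer_2_mid (a point): Centre of the second aluminium spacer, the same
- spacer_3_mid (a point): Centre of the third aluminium spacer, the same
- star_knob_mid (a point): Centre of a loose black star knob with a lobed outline, 40 mm diameter, 21 mm high, lying on the deck near the back stop; it stays on the deck
- pan (a point): Middle of the floor of the open grey catch pan that hangs under the trap, 64 mm below the deck's top; inside it is 106 mm (x) by 82 mm (y), reaching 18 mm back under the deck's edge
- squeegee: Bystander: hand squeegee with wooden handle, 94 x 138 x 59 mm, lying on the papers on the left table; origin at its underside
- tape_roll: Bystander: roll of masking tape, 102 mm across, 24 mm high, lying flat on the papers on the left table; origin at its underside
- small_tub: Bystander: small lidded ink tub, 55 mm across, 51 mm high, on the table beyond the trap's end and lower than the deck; origin at its underside
- brass_bush: Bystander: stepped brass bush, 26 mm across, 24 mm high, standing on the table in front of the tray, not on it; origin at its underside
- cap_screw: Bystander: black cap screw standing on its head, 18 mm across, 46 mm high, on the table behind the tray; origin at its underside

How it is judged:
On the way, in this order (a step that is already met when the one before it is completed fails the run):
1. the trap has been pushed fully open (to within 6 mm of its stop) (value of joint trap above 0.054 m), for 0.1 s.
2. all three spacers have dropped into the catch pan (x of spacer_1_mid in the frame of tray between -0.053 and 0.053 m and y of spacer_1_mid in the frame of tray between -0.131 and -0.045 m and z of spacer_1_mid in the frame of tray between 0.056 and 0.108 m and x of spacer_2_mid in the frame of tray between -0.053 and 0.053 m and y of spacer_2_mid in the frame of tray between -0.131 and -0.045 m and z of spacer_2_mid in the frame of tray between 0.056 and 0.108 m and x of spacer_3_mid in the frame of tray between -0.053 and 0.053 m and y of spacer_3_mid in the frame of tray between -0.131 and -0.045 m and z of spacer_3_mid in the frame of tray between 0.056 and 0.108 m), for 0.2 s.
At the end, for the whole second after the job is handed in: All three spacers lie inside the catch pan, below the deck; the trap is shut to within 5 mm; the star knob lies on the deck, between the edge over the pan and the back stop (all of step 2 and value of joint trap below 0.005 m and x of star_knob_mid in the frame of tray between -0.054 and 0.054 m and y of star_knob_mid in the frame of tray between -0.064 and 0.13 m and height (world z) of star_knob_mid between 0.125 and 0.148 m); the robot touches nothing.
It fails at once if a spacer was lifted (its centre more than 20 mm above where it stands on the deck) (height (world z) of any of spacer_1_mid, spacer_2_mid, spacer_3_mid above 0.151 m).
It fails at once if the star knob was lifted, or went off the deck (height (world z) of star_knob_mid above 0.15 m or height (world z) of star_knob_mid below 0.118 m).
It fails at once if a bystander was moved by more than 30 mm (distance of any of squeegee, tape_roll, small_tub, brass_bush, cap_screw from where it was at the start of the episode above 0.03 m).
It also fails if it takes over 58 s, if anything falls off the work surface, if the arm or the gripper's body presses on something with over 40 N, if the wrist force passes 120 N, or if a joint passes its speed limit or range.

## Robot

A 6-joint arm with a two-finger parallel gripper is mounted at the origin on a cart in front of the work surface, level with it; the furniture and walls round the work are solid. World frame = base frame: x ahead of the robot, y to its left, z up, the work surface at z = 0. Lengths are in m, angles in rad, forces in N, time in s.
With the tool pointing down it reaches from about 0.35 to 0.775 m from the base axis. Payload 7.3 kg.
Tool frame: the origin (TCP) lies between the finger pads; the fingertips stand 8 mm ahead of it and the grasp point (between the pads) lies 11 mm behind it; x points along the fingers, z is the direction in which the jaws open and shut, and the axes are right-handed (so a half turn about x gives the same grasp; the last joint's range is limited). The gripper opens to 92 mm and grips with 3 to 60 N. Pads are 19 mm wide; open, the fingers measure 130 mm over their backs; the gripper's body (75 mm by 190 mm) begins 47 mm behind the grasp point.
Start: joints at [1.175, 0.342, 1.524, -0, 1.275, -0.146], TCP at [0.13, 0.509, 0.235] pointing down, gripper open.
Joint ranges: [-2.53, 2.53], [-0.77, 2.02], [0.04, 2.7], [-1, 4.14], [0.28, 2.66], [-3.11, 3.11]. Speed limits (rad/s): [2.57, 2.57, 3.14, 3.14, 3.14, 3.14].

## Interface

Orientations are given as a unit quaternion [w, x, y, z].
In Python, from rig import read_state, get_image, job_done gives the robot as it stands.
- The arm moves only by the shell command python3 -m crank 'ROWS' [FORCE]. ROWS is JSON, a list of rows, each a list of 5 numbers: the opening, from 0 (shut) to 1 (fully open), then the shift along the world's x, y, z each as a share of 0.8 m, from -1 to 1, then the turn about the world's z as a share of pi/4 rad, from -1 to 1. In form: [[gripper, tx, ty, tz, twist], ...]. A call has 1 to 20 rows; each row is the pose to reach, as a shift and turn from the pose commanded when the call began; what a row does not reach only later rows make up. A row lasts 1/12 s, in which the tool goes at most 41.7 mm and 7.16 degrees, less where a joint would pass 70% of its speed; a pose out of reach is approached as far as the arm can. A call with a number of a shift or a turn outside -1 to 1 is refused whole. A call with a gripper value outside its range is refused whole. The fingers move at their own pace and stop on an object; FORCE is the grip in N (left out, the last holds). Time passes only in rows, so rows that repeat a pose let the fingers close. It gives the time, the measured TCP pose, the force and the opening at its end, in the units of the state.
- read_state(): the state, without advancing time (a new reading comes with each control period).
- get_image(name): name is "scene" or "top" or "wrist"; returns a dict with "pixels" (480x640x3 uint8, red, green, blue), "vertical_fov" (degrees; the focal length in pixels is half the picture's height over the tangent of half this angle, whatever the lens; pixels are square), "cx", "cy" (the principal point, pixels), "view" (4x4, takes a point from world to camera coordinates). Camera axes: x right, y up, looking along -z (the intrinsics and any distortion apply to the point x, -y, -z); pixel columns grow to the right and rows downward; lengths in m; the calibration is good to about 2 mm. A picture is of the moment at which its call begins. There is no depth.
- job_done(): hands the job in, once; it reports no verdict.
The state is a dict: "clock": time; "joint_positions": joint angles; "qd": joint speeds; "tau": joint torques, N m; "tool_pos": TCP position; "tcp_rot": TCP orientation; "contact_force": force on the tool from outside, world axes, zero at the start; "wrist_torque": the same for the moment, N m; "grip_width": finger opening in m.
Only numpy, scipy, OpenCV 4.12 (cv2) and the standard library are available. Lean on these libraries where they do the work, as an engineer would, in place of code of your own. Each camera call takes 0.05 s, during which the arm holds its last target. There are 200 camera calls.

## Working session

There is one attempt and no reset: what is moved stays moved. The work goes in short steps, Python scripts to look and compute and a shell command to move; the robot and the scene stay as the last step left them, time stands still between calls to the robot, and variables do not carry over. Pictures are saved under pics/ and viewed, about 8 in all and at most 12, crops included, and the job is handed in when it is done.

```bash
mkdir -p pics; cat > h.py <<'E'
import numpy as np,cv2
from rig import read_state,get_image
def snap(n,f):
    g=get_image(n); cv2.imwrite('pics/'+f+'.png',g['pixels'][:,:,::-1]); np.savez('pics/'+f+'.npz',**{k:g[k] for k in g}); return g
def K(g):
    f=240/np.tan(np.radians(float(g['vertical_fov']))/2); return f,float(g['cx']),float(g['cy'])
def ray(g,u,v):
    f,cx,cy=K(g); V=np.array(g['view']); R=V[:3,:3]; c=-R.T@V[:3,3]
    return c,R.T@np.array([(u-cx)/f,-(v-cy)/f,-1])
def onz(g,u,v,z):
    c,d=ray(g,u,v); return c+d*(z-c[2])/d[2]
def proj(g,p):
    f,cx,cy=K(g); V=np.array(g['view']); q=V[:3,:3]@np.array(p)+V[:3,3]; return cx+f*q[0]/-q[2], cy-f*q[1]/-q[2]
E
python3 - <<'E'
from h import *
for n in('top','scene','wrist'):
    g=snap(n,n+'0'); print(n,[k for k in g],g['vertical_fov'],ray(g,320,240))
s=read_state();print(s)
E
```

```text
top ['pixels', 'vertical_fov', 'cx', 'cy', 'view'] 52.869136969920675 (array([2.55312417e-01, 9.50389608e-04, 1.45329894e+00]), array([ 0.14976969,  0.01298568, -0.98873455]))
scene ['pixels', 'vertical_fov', 'cx', 'cy', 'view'] 49.23623932399583 (array([-0.36805843, -0.54243447,  0.96269996]), array([ 0.63952889,  0.40961159, -0.65058407]))
wrist ['pixels', 'vertical_fov', 'cx', 'cy', 'view'] 69.53550021972868 (array([0.05678496, 0.52840154, 0.38365883]), array([ 0.28501963, -0.06819878, -0.95620337]))
{'clock': 0.15, 'joint_positions': array([ 1.17502859e+00,  3.42570119e-01,  1.52474264e+00,  1.25589332e-06,
        1.27539750e+00, -1.45983168e-01]), 'qd': array([-0.00137266, -0.00413079, -0.00263526,  0.00060544,  0.00140592,
       -0.00040127]), 'tau': array([ 1.73995300e-03, -4.31471086e+01, -2.44357091e+01,  7.19254324e-02,
        5.36691200e-02, -5.21705567e-05]), 'tool_pos': array([0.12964169, 0.50846273, 0.23421993]), 'tcp_rot': array([ 0.55804528, -0.43401553,  0.55873365,  0.43362736]), 'contact_force': array([ 0.70725927,  0.65024419, -0.58842973]), 'wrist_torque': array([-0.01200196, -0.01153458, -0.02937487]), 'grip_width': 0.09183705351097686}
```

View pics/top0.png

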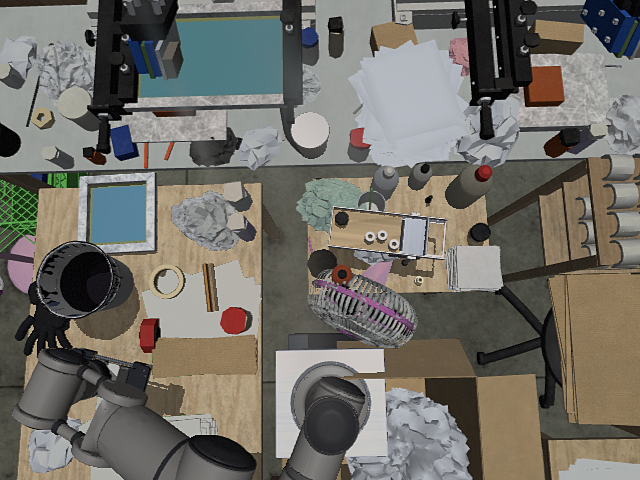

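View pics/scene0.png

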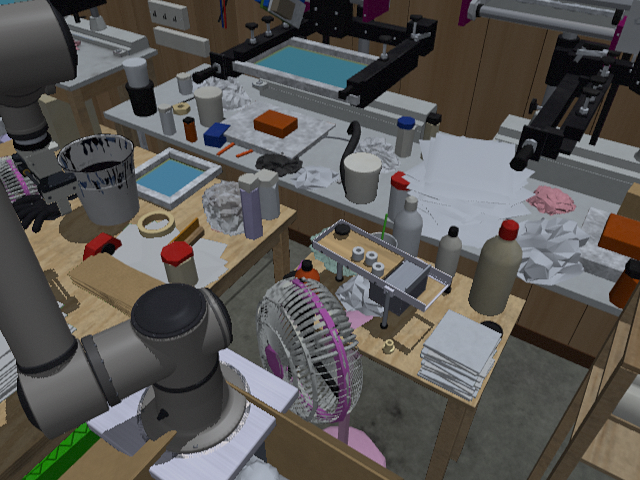

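The top view shows the tray near (388,235), with the knob at its left end (341,218), three spacers near (369–394,235–244), and the trap at the right. The fan stands in front of the tray and the bottles are behind it. Next I'll take an enlarged crop of both views.

```bash
python3 - <<'E'
import cv2,numpy as np
a=cv2.imread('pics/top0.png')[160:300,300:500]; b=cv2.imread('pics/scene0.png')[205:345,290:490]
cv2.imwrite('pics/c1.png',np.vstack([cv2.resize(x,(800,560),interpolation=cv2.INTER_CUBIC)[0:560] for x in(a,)]))
cv2.imwrite('pics/c2.png',cv2.resize(b,(800,560),interpolation=cv2.INTER_CUBIC))
E
```

```text
(no output)
```

View pics/c1.png

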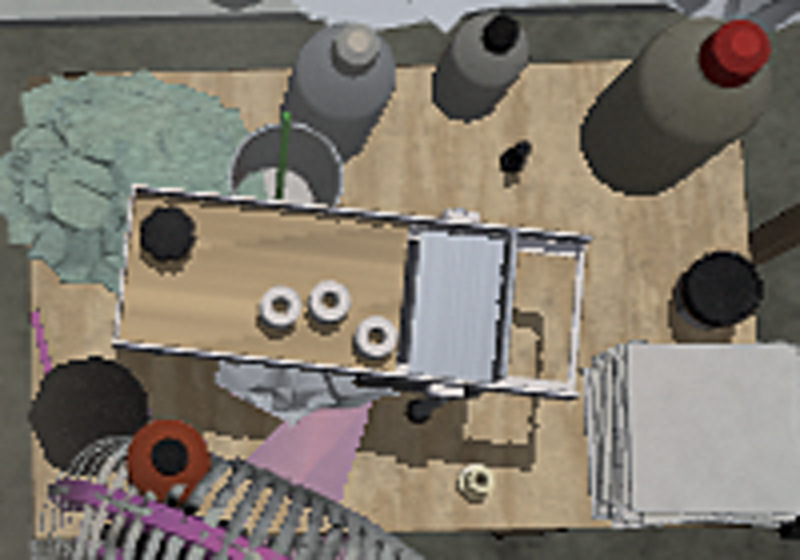

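View pics/c2.png

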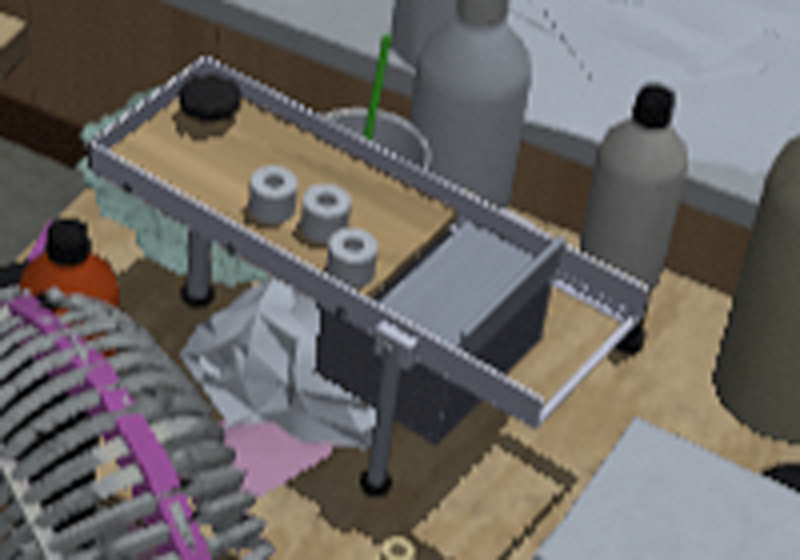

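```bash
python3 - <<'E'
from h import *
g=np.load('pics/top0.npz'); s=np.load('pics/scene0.npz')
c=lambda u,v,z:onz(g,300+u/4-.375,160+v/4-.375,z)[:2]
sc=lambda u,v,z:onz(s,290+u/4-.375,205+v/4-.375,z)[:2]
BL,FL,BR,FR=c(135,187,.134),c(117,345,.134),c(590,240,.134),c(575,393,.134)
print('corners',BL,FL,BR,FR)
print('len',np.linalg.norm(BL-BR),np.linalg.norm(FL-FR),'wid',np.linalg.norm(BL-FL),np.linalg.norm(BR-FR))
print('scene corners',sc(207,58,.134),sc(92,148,.134),sc(648,290,.134),sc(540,412,.134))
d=(BL-BR)+(FL-FR); th=np.arctan2(d[1],d[0])-np.pi/2; print('yaw',np.degrees(th))
# deck edge: top view back and front
eb,ef=c(412,228,.12),c(404,360,.12); em=(eb+ef)/2
ye=np.array([-np.sin(th),np.cos(th)]); xe=np.array([np.cos(th),np.sin(th)])
mid=(BL+FL+BR+FR)/4
o=em+.065*ye; o=o+xe*((mid-o)@xe)
print('origin',o)
T=lambda p:np.round([(p-o)@xe*1e3,(p-o)@ye*1e3],1)
for n,p in dict(BL=BL,FR=FR,FL=FL,BR=BR,lipb=c(515,230,.145),lipf=c(499,385,.145),s1=c(280,307,.142),s2=c(328,301,.142),s3=c(376,338,.142),knob=c(167,235,.141),s1s=sc(273,182,.142),s2s=sc(325,201,.142),s3s=sc(352,243,.142),knobs=sc(210,95,.141),lipbs=sc(562,240,.145),lipfs=sc(463,335,.145),ebs=sc(455,208,.12),bush=c(475,482,.024),screw=c(513,160,.046),bot1=c(355,45,.2),bot2=c(500,32,.15),tub=c(720,290,.05)).items(): print(n,np.round(p,3),T(p))
E
```

```text
corners [ 0.54930623 -0.02103818] [ 0.43821579 -0.00585703] [ 0.50414638 -0.33482519] [ 0.3980442  -0.31791125]
len 0.317020030308713 0.31462929283195357 wid 0.1121229302892298 0.107441865001648
scene corners [ 0.5451609  -0.02183465] [ 0.43168219 -0.00902   ] [ 0.50104153 -0.33786498] [ 0.38324246 -0.32521453]
yaw -7.76421844799409
origin [ 0.47586865 -0.14467444]
BL [ 0.549 -0.021] [ 56.1 132.4]
FR [ 0.398 -0.318] [ -53.7 -182.2]
FL [ 0.438 -0.006] [-56.1 132.5]
BR [ 0.504 -0.335] [  53.7 -184.6]
lipb [ 0.51  -0.281] [  52.5 -130.6]
lipf [ 0.403 -0.264] [ -55.6 -128.3]
s1 [ 0.461 -0.118] [-18.4  24.2]
s2 [ 0.464 -0.151] [-10.6  -8.1]
s3 [ 0.438 -0.183] [-32.4 -43. ]
knob [ 0.513 -0.042] [ 23.2 106.6]
s1s [ 0.457 -0.12 ] [-22.2  21.6]
s2s [ 0.459 -0.154] [-15.5 -11.4]
s3s [ 0.436 -0.184] [-34.2 -44.3]
knobs [ 0.507 -0.047] [ 17.5 101.1]
lipbs [ 0.501 -0.284] [  43.6 -134.8]
lipfs [ 0.402 -0.27 ] [ -56.4 -134.1]
ebs [ 0.518 -0.211] [ 50.9 -60.4]
bush [ 0.346 -0.267] [-112.3 -139. ]
screw [ 0.583 -0.304] [ 127.3 -143.5]
bot1 [ 0.628 -0.17 ] [154.5  -4.2]
bot2 [ 0.65  -0.278] [ 190.5 -108.3]
tub [ 0.481 -0.449] [  45.6 -300.4]
```

View pics/wrist0.png

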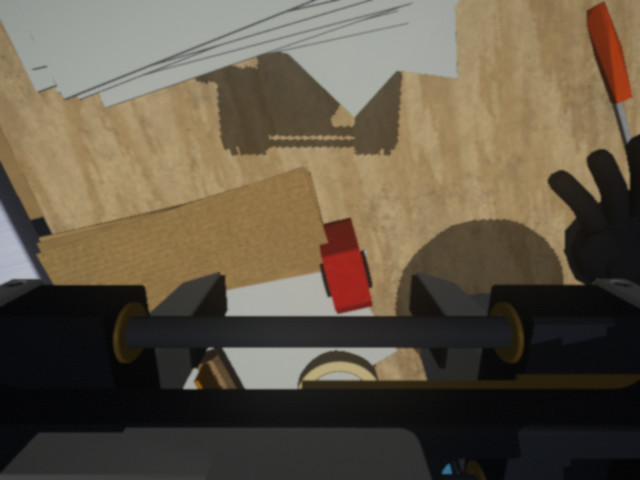

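Tray origin is about (0.475,-0.146) with yaw -7.7°, and the sizes check out. The wrist view shows only the left table for now. Next I'll check the heights of nearby obstacles by triangulating across the two views.

```bash
python3 - <<'E'
from h import *
g=np.load('pics/top0.npz'); s=np.load('pics/scene0.npz')
def tri(a,b):
    c1,d1=ray(g,300+a[0]/4-.375,160+a[1]/4-.375); c2,d2=ray(s,290+b[0]/4-.375,205+b[1]/4-.375)
    t,*_=np.linalg.lstsq(np.c_[d1,-d2],c2-c1,rcond=None); p,q=c1+t[0]*d1,c2+t[1]*d2
    return np.round((p+q)/2,3),round(np.linalg.norm(p-q)*1e3,1)
for n,a,b in [('stick top',(287,112),(388,40)),('orange cap',(170,455),(68,235)),('bot2 cap',(500,32),(655,100)),('s1',(280,307),(273,182)),('s2',(328,301),(325,201)),('s3',(376,338),(352,243)),('knob',(167,235),(210,95)),('BL',(135,187),(207,58)),('FL',(117,345),(92,148)),('BR',(590,240),(648,290)),('FR',(575,393),(540,412)),('lipb',(515,230),(562,240)),('bar mid',(577,320),(590,365))]: print(n,*tri(a,b))
b1=((355,45),((408-290)*4,(200-205)*4)); print('bot1 cap',*tri(*b1))
# fan rim left purple end, and top edge
print('fan purple top end',*tri((62,490),((285-290)*4,(285-205)*4)))
for z in(.15,.2,.25,.3): print(z,onz(g,300+130/4,160+440/4,z)[:2],onz(g,400,300,z)[:2],onz(s,345,320,z)[:2])
E
```

```text
stick top [ 0.592 -0.125  0.162] 2.4
orange cap [ 0.361 -0.04   0.133] 1.3
bot2 cap [ 0.653 -0.279  0.142] 0.0
s1 [ 0.461 -0.118  0.138] 0.7
s2 [ 0.465 -0.152  0.136] 0.9
s3 [ 0.438 -0.183  0.14 ] 0.2
knob [ 0.515 -0.042  0.134] 0.0
BL [ 0.549 -0.02   0.131] 1.8
FL [ 0.439 -0.005  0.127] 1.5
BR [ 0.505 -0.336  0.13 ] 1.0
FR [ 0.399 -0.321  0.117] 1.7
lipb [ 0.511 -0.282  0.136] 2.4
bar mid [ 0.452 -0.328  0.111] 0.2
bot1 cap [ 0.624 -0.165  0.206] 8.4
fan purple top end [0.351 0.031 0.032] 15.4
0.15 [ 0.37001852 -0.01402048] [ 0.28605542 -0.19196635] [ 0.24946489 -0.20835741]
0.2 [ 0.36561791 -0.01344614] [ 0.28487599 -0.18456526] [ 0.2114728  -0.22891094]
0.25 [ 0.3612173  -0.01287179] [ 0.28369656 -0.17716417] [ 0.17348072 -0.24946447]
0.3 [ 0.3568167  -0.01229745] [ 0.28251713 -0.16976307] [ 0.13548863 -0.270018  ]
```

```bash
python3 -m crank '[[0.65,0,0,0.15,0],[0.65,0,0,0.15,0],[0.65,0,0,0.15,0],[0.65,0.36,-0.2,0.15,-1],[0.65,0.36,-0.2,0.15,-1],[0.65,0.36,-0.2,0.15,-1],[0.65,0.36,-0.2,0.15,-1],[0.65,0.36,-0.2,0.15,-1],[0.65,0.36,-0.2,0.15,-1],[0.65,0.36,-0.2,0.15,-1],[0.65,0.36,-0.2,0.15,-1],[0.65,0.36,-0.2,0.15,-1],[0.65,0.36,-0.2,0.15,-1]]'
```

```text
clock: 1.23
tool_pos: [0.4191, 0.3475, 0.3538]
tcp_rot: [0.682, -0.186, 0.683, 0.186]
contact_force: [0.5, -0.3, 0.4]
grip_width: 0.0599
```

```bash
python3 -m crank '[[0.65,0.054,-0.734,0,-0.853],[0.65,0.054,-0.734,0,-0.853],[0.65,0.054,-0.734,0,-0.853],[0.65,0.054,-0.734,0,-0.853],[0.65,0.054,-0.734,0,-0.853],[0.65,0.054,-0.734,0,-0.853],[0.65,0.054,-0.734,0,-0.853],[0.65,0.054,-0.734,0,-0.853],[0.65,0.054,-0.734,0,-0.853],[0.65,0.054,-0.734,0,-0.853],[0.65,0.054,-0.734,0,-0.853],[0.65,0.054,-0.734,0,-0.853],[0.65,0.054,-0.734,0,-0.853],[0.65,0.054,-0.734,0,-0.853],[0.65,0.054,-0.734,0,-0.853],[0.65,0.054,-0.734,0,-0.853],[0.65,0.054,-0.734,0,-0.853],[0.65,0.054,-0.734,0,-0.853]]'
python3 - <<'E'
from h import *
g=snap('wrist','w1'); s=read_state(); print(s['tool_pos'],s['contact_force'])
from scipy.spatial.transform import Rotation as R
q=s['tcp_rot']; print(R.from_quat([q[1],q[2],q[3],q[0]]).as_matrix().round(3))
E
```

```text
clock: 2.73
tool_pos: [0.4612, -0.2364, 0.355]
tcp_rot: [0.706, 0.047, 0.705, -0.046]
contact_force: [0.3, 0.3, 0.2]
grip_width: 0.0592
[ 0.4611983  -0.23636248  0.35516734] [ 0.26359159 -0.13716671  0.27925212]
[[ 0.001  0.131  0.991]
 [ 0.     0.991 -0.131]
 [-1.     0.     0.001]]
```

View pics/w1.png

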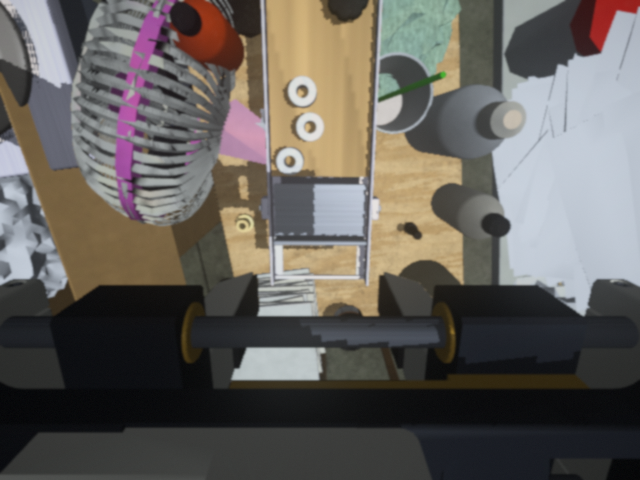

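The wrist view shows the tray aligned with the picture. Spacer tops are at (302,91), (309,126) and (289,160), the deck edge at row ~178, the lip top at row ~241, and the rails at columns ~271–370.

```bash
python3 - <<'E'
from h import *
g=np.load('pics/w1.npz')
th=np.radians(-7.6); ye=np.array([-np.sin(th),np.cos(th)]); xe=np.array([np.cos(th),np.sin(th)]); o=np.array([.475,-.146])
for n,u,v,z in [('s1',302,91,.142),('s2',309,126,.142),('s3',289,160,.142),('edgeL',275,178,.12),('edgeR',367,178,.12),('lipL',272,241,.145),('lipR',367,241,.145),('railL far',264,10,.134),('railR far',380,10,.134),('railL end',272,283,.134),('railR end',367,283,.134),('bar',320,277,.12)]:
    p=onz(g,u,v,z)[:2]; print(n,p.round(4),((p-o)@xe*1e3).round(1),((p-o)@ye*1e3).round(1))
E
```

```text
s1 [ 0.4616 -0.1177] -17.0 26.3
s2 [ 0.4638 -0.1508] -10.5 -6.2
s3 [ 0.4388 -0.1811] -31.3 -39.5
edgeL [ 0.4184 -0.1995] -49.0 -60.5
edgeR [ 0.5192 -0.213 ] 52.7 -60.6
lipL [ 0.4072 -0.2637] -51.6 -125.6
lipR [ 0.5097 -0.2775] 51.8 -125.7
railL far [ 0.4363 -0.0422] -52.1 97.8
railR far [ 0.5442 -0.0567] 56.8 97.7
railL end [ 0.3966 -0.3173] -55.1 -180.1
railR end [ 0.5061 -0.332 ] 55.4 -180.2
bar [ 0.4522 -0.3232] 0.8 -178.6
```

```bash
python3 -m crank '[[0.48,0,0,-0.05,0],[0.48,0,0,-0.1,0],[0.48,0,0,-0.15,0],[0.48,0,0,-0.2,0],[0.48,0,0,-0.23,0],[0.48,0,0,-0.25,0],[0.48,0,0,-0.265,0],[0.48,0,0,-0.275,0],[0.48,0,0,-0.275,0],[0.48,0,0,-0.275,0]]'; python3 -m crank '[[0.48,-0.001,-0.01,0,0],[0.48,-0.003,-0.02,0,0],[0.48,-0.004,-0.03,0,0],[0.48,-0.005,-0.04,0,0],[0.48,-0.007,-0.05,0,0],[0.48,-0.008,-0.06,0,0],[0.48,-0.009,-0.07,0,0],[0.48,-0.011,-0.08,0,0],[0.48,-0.012,-0.09,0,0],[0.48,-0.012,-0.09,0,0],[0.48,-0.012,-0.09,0,0]]'
```

```text
clock: 3.62
tool_pos: [0.4614, -0.2378, 0.1353]
tcp_rot: [0.706, 0.047, 0.705, -0.047]
contact_force: [1.3, -0.4, -0.1]
grip_width: 0.0442
clock: 4.53
tool_pos: [0.4511, -0.3112, 0.1345]
tcp_rot: [0.705, 0.048, 0.706, -0.048]
contact_force: [0.6, -0.2, 0.6]
grip_width: 0.0439
```

```bash
python3 -m crank '[[0.48,0,-0.005,0,0],[0.48,-0.001,-0.01,0,0],[0.48,-0.001,-0.013,0,0],[0.48,-0.002,-0.016,0,0],[0.48,-0.002,-0.018,0,0]]'
```

```text
clock: 4.95
tool_pos: [0.4508, -0.3143, 0.1342]
tcp_rot: [0.705, 0.054, 0.706, -0.041]
contact_force: [8.4, 44.7, 15.8]
grip_width: 0.0441
```

```bash
python3 - <<'E'
from h import *
snap('wrist','w2');snap('scene','s2')
g=cv2.imread('pics/s2.png')[205:345,290:490]; w=cv2.imread('pics/w2.png')
cv2.imwrite('pics/c3.png',np.hstack([cv2.resize(g,(420,294)),cv2.resize(w,(380,294))]))
E
```

```text
(no output)
```

View pics/c3.png

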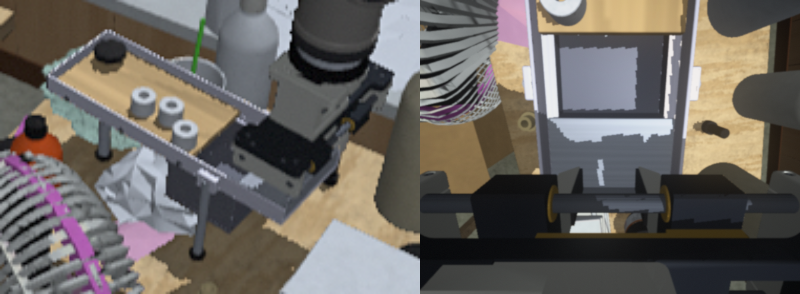

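The trap is hard against its stop (45 N of reaction, and the opening is clear in the wrist view). Next I'll back off, lift, and move behind the spacers.

```bash
python3 -m crank '[[0.3,0.003,0.025,0,0],[0.3,0.003,0.025,0,0],[0.3,0.003,0.025,0.05,0],[0.3,0.003,0.025,0.1,0],[0.3,0.01,0.05,0.1,0],[0.3,0.015,0.1,0.1,0],[0.3,0.017,0.15,0.1,0],[0.3,0.02,0.2,0.1,0],[0.3,0.023,0.25,0.1,0],[0.3,0.023,0.29,0.1,0],[0.26,0.023,0.3,0.1,0],[0.26,0.023,0.3,0.1,0],[0.26,0.023,0.3,0.1,0]]'; python3 - <<'E'
from h import *
snap('wrist','w3')
E
```

```text
clock: 6.13
tool_pos: [0.4685, -0.0854, 0.2149]
tcp_rot: [0.706, 0.047, 0.705, -0.047]
contact_force: [0.1, -0.2, 0.4]
grip_width: 0.0238
```

View pics/w3.png

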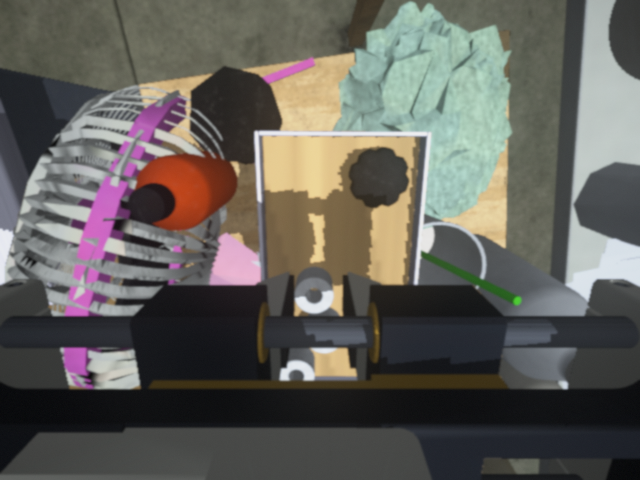

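Spacer s1 shows between the fingers at (314,292), s3 at (298,372) and the knob at (379,177), which is well clear. I'll check the gap behind s1.

```bash
python3 - <<'E'
from h import *
g=np.load('pics/w3.npz')
th=np.radians(-7.6); ye=np.array([-np.sin(th),np.cos(th)]); xe=np.array([np.cos(th),np.sin(th)]); o=np.array([.4755,-.142])
for n,u,v,z in [('s1',314,293,.142),('s3',298,372,.142),('knob',379,177,.141),('knobnear',379,206,.13)]:
    p=onz(g,u,v,z)[:2]; print(n,p.round(4),((p-o)@xe*1e3).round(1),((p-o)@ye*1e3).round(1))
p=np.array([.4685,-.0854]);print((p-o)@xe,(p-o)@ye)
# fan silhouette clearance: project body's left corners at z=.19
for y in(.04,.1):
  for z in(.19,.25): 
    q=p+xe*-.1+ye*(y-.07); t=np.load('pics/top0.npz'); print(proj(t,[*q,z]))
E
```

```text
s1 [ 0.4619 -0.1152] -17.0 24.7
s3 [ 0.4409 -0.1786] -29.5 -40.8
knob [ 0.5143 -0.0406] 25.0 105.7
knobnear [ 0.5144 -0.0619] 27.9 84.5
-0.014424220470313871 0.055177004846437394
(np.float64(366.29559974853294), np.float64(269.6855880836682))
(np.float64(368.18215845628725), np.float64(267.5482870136834))
(np.float64(343.4584485396343), np.float64(267.1513707599468))
(np.float64(344.2202829587415), np.float64(264.8936511953111))
```

```bash
python3 -m crank '[[0.26,0.006,0.003,0,0],[0.26,0.006,0.003,-0.03,0],[0.26,0.006,0.003,-0.06,0],[0.26,0.006,0.003,-0.085,0],[0.26,0.006,0.003,-0.1,0],[0.26,0.006,0.003,-0.101,0],[0.26,0.006,0.003,-0.101,0]]'; python3 -m crank '[[0.26,-0.001,-0.007,0,0],[0.26,-0.002,-0.014,0,0],[0.26,-0.003,-0.021,0,0],[0.26,-0.004,-0.028,0,0],[0.26,-0.005,-0.035,0,0],[0.26,-0.006,-0.042,0,0],[0.26,-0.007,-0.049,0,0],[0.26,-0.008,-0.056,0,0],[0.26,-0.008,-0.063,0,0],[0.26,-0.009,-0.07,0,0],[0.26,-0.01,-0.077,0,0],[0.26,-0.011,-0.084,0,0],[0.26,-0.012,-0.091,0,0],[0.26,-0.013,-0.098,0,0],[0.26,-0.014,-0.105,0,0],[0.26,-0.015,-0.112,0,0],[0.26,-0.016,-0.119,0,0],[0.26,-0.017,-0.126,0,0],[0.26,-0.018,-0.133,0,0]]';python3 - <<'E'
from h import *
snap('scene','s4');snap('top','t4')
g=cv2.imread('pics/s4.png')[205:345,290:490]; w=cv2.imread('pics/t4.png')[190:280,320:460]
cv2.imwrite('pics/c4.png',np.hstack([cv2.resize(g,(420,294)),cv2.resize(w,(380,294))]))
E
```

```text
clock: 6.77
tool_pos: [0.473, -0.0834, 0.1335]
tcp_rot: [0.705, 0.048, 0.706, -0.048]
contact_force: [0.5, -0.4, 0.2]
grip_width: 0.0241
clock: 8.35
tool_pos: [0.4586, -0.1895, 0.134]
tcp_rot: [0.706, 0.047, 0.705, -0.048]
contact_force: [0.6, -0.6, 0.3]
grip_width: 0.0238
```

View pics/c4.png

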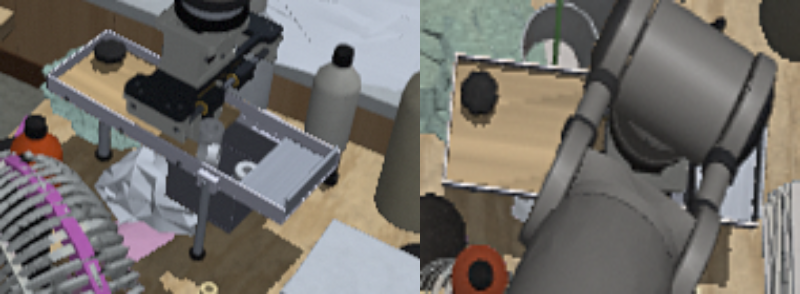

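One spacer lies in the pan (ring at (245,168)) and another stands near the edge at (210,132). I'll continue the sweep.

```bash
python3 -m crank '[[0.26,-0.001,-0.007,0,0],[0.26,-0.002,-0.014,0,0],[0.26,-0.003,-0.021,0,0],[0.26,-0.004,-0.028,0,0],[0.26,-0.004,-0.032,0,0],[0.26,-0.004,-0.032,0,0],[0.26,-0.004,-0.032,0,0]]'
python3 -m crank '[[0.26,0.001,0.01,0,0],[0.26,0.001,0.01,0.05,0],[0.26,0.001,0.01,0.1,0],[0.26,0.004,0.05,0.15,0],[0.26,0.008,0.1,0.2,0],[0.26,0.01,0.12,0.25,0],[0.26,0.01,0.12,0.25,0],[0.26,0.01,0.12,0.25,0]]'
python3 - <<'E'
from h import *
snap('scene','s5');snap('wrist','w5')
g=cv2.imread('pics/s5.png')[205:345,290:490]; w=cv2.imread('pics/w5.png')
cv2.imwrite('pics/c5.png',np.hstack([cv2.resize(g,(400,300)),cv2.resize(w,(400,300))]))
E
```

```text
clock: 9.03
tool_pos: [0.4553, -0.2147, 0.1339]
tcp_rot: [0.706, 0.048, 0.705, -0.048]
contact_force: [0.3, 0.3, -0.2]
grip_width: 0.0241
clock: 9.7
tool_pos: [0.4649, -0.116, 0.3392]
tcp_rot: [0.709, 0.046, 0.702, -0.047]
contact_force: [-0.4, 0.2, -0.1]
grip_width: 0.024
```

View pics/c5.png

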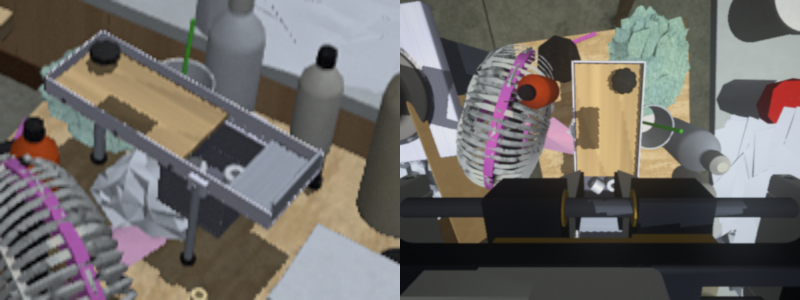

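```bash
python3 -m crank '[[0.26,-0.008,-0.05,0,0],[0.26,-0.01,-0.1,0,0],[0.26,-0.012,-0.15,0,0],[0.26,-0.012,-0.2,0,0],[0.26,-0.012,-0.215,0,0],[0.26,-0.012,-0.215,0,0],[0.26,-0.012,-0.215,0,0]]'
python3 - <<'E'
from h import *
snap('wrist','w6')
w=cv2.imread('pics/w6.png')[0:300,200:440]
cv2.imwrite('pics/c6.png',cv2.resize(w,None,fx=2,fy=2,interpolation=cv2.INTER_CUBIC))
E
```

```text
clock: 10.38
tool_pos: [0.4531, -0.2906, 0.332]
tcp_rot: [0.704, 0.049, 0.706, -0.047]
contact_force: [-0.1, 1.0, 0.7]
grip_width: 0.0238
```

View pics/c6.png

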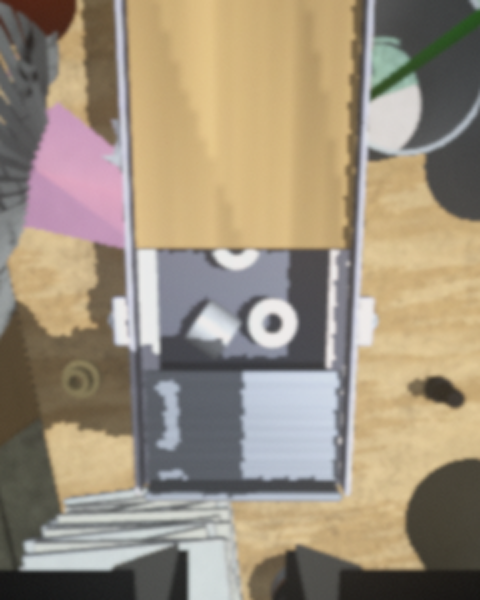

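All three spacers are in the pan: rings at (272,322) and (235,250, under the deck edge), and one on its side at (213,325). The lip is against the end bar at row ~492. I'll go outside the lip.

```bash
python3 -m crank '[[0.26,-0.005,-0.04,0,0],[0.26,-0.008,-0.078,-0.03,0],[0.26,-0.008,-0.078,-0.08,0],[0.26,-0.008,-0.078,-0.13,0],[0.26,-0.008,-0.078,-0.18,0],[0.26,-0.008,-0.078,-0.2,0],[0.26,-0.008,-0.078,-0.2,0],[0.26,-0.008,-0.078,-0.2,0]]'
python3 - <<'E'
from h import *
g=np.load('pics/w6.npz')
th=np.radians(-7.6); ye=np.array([-np.sin(th),np.cos(th)]); xe=np.array([np.cos(th),np.sin(th)]); o=np.array([.4755,-.142])
for n,u,v,z in [('lip',200+242/2,490/2,.145),('bar',200+242/2,498/2,.12),('barz134',321,249,.134),('edge',321,248/2,.12),('ringunder',200+235/2,255/2,.078)]:
    p=onz(g,u,v,z)[:2]; print(n,p.round(4),((p-o)@ye*1e3).round(1))
p=read_state()['tool_pos'][:2];print(((p-o)@xe).round(4),((p-o)@ye).round(4))
E
```

```text
clock: 11.1
tool_pos: [0.4477, -0.3514, 0.174]
tcp_rot: [0.705, 0.047, 0.706, -0.047]
contact_force: [-0.5, -0.0, 0.7]
grip_width: 0.0239
lip [ 0.4515 -0.3217] -181.3
bar [ 0.4499 -0.3342] -193.9
barz134 [ 0.4505 -0.3296] -189.3
edge [ 0.4676 -0.2043] -62.8
ringunder [ 0.4636 -0.2062] -65.2
0.0001 -0.2113
```

```bash
python3 -m crank '[[0.26,0,0,-0.02,0],[0.26,0,0,-0.039,0],[0.26,0,0,-0.039,0],[0.26,0.001,0.01,-0.039,0],[0.26,0.002,0.018,-0.039,0],[0.26,0.003,0.026,-0.039,0],[0.26,0.004,0.034,-0.039,0],[0.26,0.005,0.042,-0.039,0],[0.26,0.006,0.05,-0.039,0],[0.26,0.008,0.058,-0.039,0],[0.26,0.009,0.066,-0.039,0],[0.26,0.01,0.074,-0.039,0],[0.26,0.011,0.082,-0.039,0],[0.26,0.012,0.086,-0.039,0],[0.26,0.012,0.086,-0.039,0]]'; python3 -m crank '[[0.26,0,0.004,0,0],[0.26,0.001,0.007,0,0],[0.26,0.001,0.01,0,0],[0.26,0.001,0.01,0,0]]'
```

```text
clock: 12.35
tool_pos: [0.4569, -0.2829, 0.1425]
tcp_rot: [0.705, 0.048, 0.706, -0.047]
contact_force: [-0.9, -0.3, 0.3]
grip_width: 0.0236
clock: 12.68
tool_pos: [0.4572, -0.2802, 0.1428]
tcp_rot: [0.706, 0.045, 0.705, -0.05]
contact_force: [-3.3, -17.8, -4.5]
grip_width: 0.024
```

```bash
python3 -m crank '[[0.26,0,0.004,0,0],[0.26,0.001,0.008,0,0],[0.26,0.001,0.008,0,0]]'; python3 -m crank '[[0.26,-0.003,-0.03,0,0],[0.26,-0.003,-0.03,0,0],[0.26,-0.003,-0.03,0.05,0],[0.26,-0.003,-0.03,0.1,0],[0.26,-0.003,-0.03,0.15,0],[0.26,-0.003,-0.03,0.2,0],[0.26,-0.003,-0.03,0.25,0],[0.26,-0.003,-0.03,0.25,0],[0.26,-0.003,-0.03,0.25,0]]'
python3 - <<'E'
from h import *
snap('wrist','w7');snap('scene','s7')
w=cv2.imread('pics/w7.png')[0:300,200:440];g=cv2.imread('pics/s7.png')[205:345,290:490]
cv2.imwrite('pics/c7.png',np.hstack([cv2.resize(w,(400,500),interpolation=cv2.INTER_CUBIC),cv2.resize(g,(400,500))]))
E
```

```text
clock: 12.93
tool_pos: [0.4574, -0.2795, 0.1431]
tcp_rot: [0.706, 0.041, 0.705, -0.054]
contact_force: [-10.8, -39.0, -9.5]
grip_width: 0.0235
clock: 13.68
tool_pos: [0.4567, -0.2936, 0.3448]
tcp_rot: [0.707, 0.047, 0.704, -0.048]
contact_force: [0.1, -0.2, -0.7]
grip_width: 0.0236
```

View pics/c7.png

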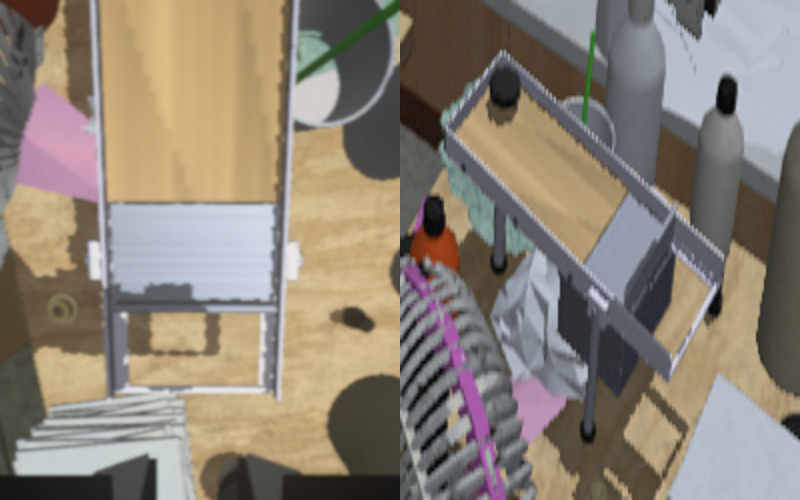

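The plate meets the deck edge with no dark gap. The last push gave 39 N for less than 1 mm of travel, so it is hard against its stop. The knob is still in place and nothing is touching the robot.

```bash
python3 -c "
from rig import *
print(read_state()['contact_force'],job_done())"
```

```text
the job is handed in; nothing more can be done
[-0.3604214   0.07461971 -0.87100511] None
```

The job is handed in at about 14 s on the robot's clock, well under the 58 s limit; the hand-in gives no verdict. I pushed the trap fully open, swept the three spacers into the pan in one sweep made in two stages with the fingers part-open, and pushed the trap shut from outside its lip.

**Trap:**
- **Open:** it stopped hard with 45 N of reaction.
- **Shut:** it stopped hard at 39 N with under 1 mm of further travel. The last picture shows the plate meeting the deck edge with no gap.

**Spacers:** the picture taken before shutting showed all three in the pan. One lies on its side, and one stands partly under the deck edge at about y = -65 mm, inside the limits. I could not see them again once the trap was shut.

**Knob and bystanders:** the last picture shows the knob still in its place near the back stop, and the brass bush and cap screw looking undisturbed. I did not measure the bystanders again. The arm ended clear of everything, with contact force under 1 N.

**Disagreement:** the tray origin along its y axis differed by about 4 mm between camera views, so I relied on contact forces at the trap's stops rather than on the measured positions.

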